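# Point out the missing grommet and its spares

## Task

Show the next repair on the racquet bench by pointing: with the gripper pointing straight down, bring the fingertips one to three centimetres above the empty seat in the white grommet set, centred over it, and stay there for two seconds. Then point in the same way at the open mouth of the green tube of spare pegs, stay there for two seconds, and finish still pointing at it. Touch nothing at any time, and do not hover low over the blue or yellow tube.

Things in the scene. Friction and masses are not known exactly. Their poses are not given: they have to be found in the camera images.
- empty_seat (a point): The one empty seat of the white grommet set: centre of a flat black disc 11 mm across, level with the top face of the white strip, 19 mm above the bench; point z points up. It may be any of the eight seats; the other seven carry white upright barrels (11 mm across at the foot, 7 mm above, rising 14 mm above the strip to 33 mm above the bench). Point at it midway between the fingertips.
- strip: Fixed dark steel block 36 x 216 x 16 mm with the white plastic strip (22 x 200 x 3 mm) of the grommet set on top, lying on the bench. Origin: centre of the underside; its y axis runs along the strip. Eight seats 22 mm apart along y, four on either side of the centre (the nearest 11 mm from it).
- green_mouth (a point): Centre of the open mouth (rim height, 75 mm above the bench) of the loose green plastic tube of spare white grommet pegs: 31 mm across, 75 mm tall, about 45 g, standing upright on the bench; point z points up. The pegs inside end below the rim.
- blue_mouth (a point): Centre of the open mouth (rim height, 75 mm above the bench) of the loose blue plastic tube of spare white grommet pegs: 31 mm across, 75 mm tall, about 45 g, standing upright on the bench; point z points up. The pegs inside end below the rim. A bystander.
- yellow_mouth (a point): Centre of the open mouth (rim height, 75 mm above the bench) of the loose yellow plastic tube of spare white grommet pegs: 31 mm across, 75 mm tall, about 45 g, standing upright on the bench; point z points up. The pegs inside end below the rim. A bystander.
- awl_mid (a point): Ball-end awl lying loose on the bench, a bystander: the point, 11 mm above the bench, where the dark wood handle (80 x 22 x 22 mm, towards -x of the awl) meets the brass ferrule and thin steel shaft, whose 9 mm ball end lies 82 mm off towards +x of the awl.
- hoop_near (a point): Orange racquet clamped flat in a fixed brass frame holder beyond the tubes, a bystander: the point of its hoop nearest the robot, 50 mm above the bench. In the point's frame (level, z up) the hoop, 265 by 350 mm outside and 21 mm thick, has its centre 132 mm towards +x; the grip runs on to +y, its end 500 mm from the hoop's centre; brass clamp knobs 165 mm either side (y) of the hoop's centre reach 79 mm above the bench.
Things that resemble listed ones, but are neither listed nor needed, are in the scene too. What is shaped like the part that bears blue_mouth but orange or pink is not meant.

How it is judged:
On the way, in this order (a step that is already met when the one before it is completed fails the run):
1. the fingertips point down at the empty seat from just above and dwell there (horizontal distance between the grasp point and empty_seat below 0.01 m and z of the grasp point in the frame of empty_seat between 0.021 and 0.064 m and angle between the grasp point's own z axis and vertical above 2.79 rad), for 1.5 s.
2. the fingertips point down at the mouth of the green tube from just above and dwell there (horizontal distance between the grasp point and green_mouth below 0.014 m and z of the grasp point in the frame of green_mouth between 0.021 and 0.064 m and angle between the grasp point's own z axis and vertical above 2.79 rad), for 1 s.
At the end, for the whole second after the job is handed in: The gripper points straight down (within 20 degrees) at the mouth of the green tube, fingertips about 2 to 45 mm above the rim and within 14 mm of its centre sideways (10 mm for the empty seat before); tubes and awl are where they were (8 mm) and upright (all of step 2 and not (distance of any of green_mouth, blue_mouth, yellow_mouth, awl_mid from where it was at the start of the episode above 0.008 m or angle between any of green_mouth, blue_mouth, yellow_mouth's own z axis and vertical above 0.12 rad)); the robot touches nothing.
It fails at once if the robot touches something (contact force between any of the fingers, the arm and anything else above 0.3 N).
It fails at once if a tube or the awl is moved, tipped or lifted (distance of any of green_mouth, blue_mouth, yellow_mouth, awl_mid from where it was at the start of the episode above 0.008 m or angle between any of green_mouth, blue_mouth, yellow_mouth's own z axis and vertical above 0.12 rad).
It fails at once if the gripper hovers low over the blue or yellow tube ((horizontal distance between the grasp point and blue_mouth below 0.018 m and z of the grasp point in the frame of blue_mouth below 0.064 m) or (horizontal distance between the grasp point and yellow_mouth below 0.018 m and z of the grasp point in the frame of yellow_mouth below 0.064 m)).
It also fails if it takes over 48 s, if anything falls off the work surface, if the arm or the gripper's body presses on something with over 40 N, if the wrist force passes 120 N, or if a joint passes its speed limit or range.

## Robot

A 6-joint arm with a two-finger parallel gripper is mounted at the origin on the work surface. World frame = base frame: x ahead of the robot, y to its left, z up, the work surface at z = 0. Lengths are in m, angles in rad, forces in N, time in s.
With the tool pointing down it reaches from about 0.225 to 0.875 m from the base axis. Payload 3.4 kg.
Tool frame: the origin (TCP) lies between the finger pads; the fingertips stand 8 mm ahead of it and the grasp point (between the pads) lies 11 mm behind it; z points along the fingers, y is the line along which they close (so a half turn about z gives the same grasp; the last joint's range is limited). The gripper opens to 85 mm and grips with 20 to 120 N. Pads are 22 mm wide; open, the fingers measure 114 mm over their backs; the gripper's body (76 mm by 85 mm) begins 54 mm behind the grasp point. The pads swing forward as they close: fully open they stand 13 mm farther back than shut.
Start: joints at [1.076, 0.276, 1.505, -0, 1.361, -0.121], TCP at [0.21, 0.535, 0.239] pointing down, gripper open.
Joint ranges: [-2.89, 2.89], [-0.75, 2.08], [0.22, 2.7], [-1.18, 4.32], [0.11, 2.71], [-2.7, 2.7]. Speed limits (rad/s): [2.57, 2.57, 3.14, 3.14, 3.14, 3.14].

## Interface

Orientations are given as a unit quaternion [w, x, y, z].
In Python, from rig import manip gives the robot as it stands.
- The arm moves only by the tool move_arm, never from a script. Its argument "deltas" is a list that holds one entry, the list of rows, each a list of 5 numbers: the shift along the tool's x, y, z normalised to -1 to 1, where 1 is 80 cm, then the turn about the tool's z normalised to -1 to 1, where 1 is 120 degrees, then the closure, from -1 (fully open) to 1 (shut). In form: [[[tx, ty, tz, twist, grip], ...]]. A call has 1 to 12 rows; each row is the pose to reach, as a shift and turn from the pose commanded when the call began, along the tool's axes at that moment; what a row does not reach only later rows make up. A row lasts 1/10 s, in which the tool goes at most 50 mm and 8.59 degrees, less where a joint would pass 70% of its speed; a pose out of reach is approached as far as the arm can. A call with a number of a shift or a turn outside -1 to 1 is refused whole. A call with a gripper value outside its range is refused whole. The fingers move at their own pace and stop on an object; "squeeze" is the grip in N (left out, the last holds). Time passes only in rows, so rows that repeat a pose let the fingers close. It gives the time, the measured TCP pose, the force, the opening and the grip force at its end, in the units of the state.
- manip.get_state(): the state, without advancing time (a new reading comes with each control period).
- manip.get_image(name): name is "scene" or "top" or "wrist"; returns the picture (384x512x3 uint8, red, green, blue); there is no depth.
- manip.camera_params(name): a dict with "fx", "fy", "cx", "cy" (pixels), "R" (3x3) and "t" (3): a world point X has camera coordinates R X + t; the wrist camera has in their place "tool_from_camera" (4x4, takes a point from camera to tool coordinates, whose origin is the TCP and whose axes are the flange's). Camera axes: x right, y down, z forward; pixel columns grow to the right and rows downward; lengths in m; the calibration is good to about 2 mm. The wrist camera is an equidistant fisheye: a pixel r from the principal point sees the ray r / f radians off the axis. A picture is of the moment at which its call begins: read the wrist's pose just before it. camera_params takes no time and is no camera call.
- manip.sign_off(): hands the job in; it is judged then, once.
The state is a dict: "clock": time; "qpos": joint angles; "qd": joint speeds; "effort": joint torques, N m; "position": TCP position; "ee_rot": TCP orientation; "contact_force": force on the tool from outside, world axes, zero at the start; "moment": the same for the moment, N m; "width": finger opening in m; "gripper_force": force on a finger pad.
Only numpy, scipy, OpenCV 4.12 (cv2) and the standard library are available. Lean on these libraries where they do the work, as an engineer would, in place of code of your own. Each camera call takes 0.05 s, during which the arm holds its last target. There are 200 camera calls.

## Working session

There is one attempt and no reset: what is moved stays moved. The work goes in short steps, Python scripts to look and compute and a tool call to move; the robot and the scene stay as the last step left them, time stands still between calls to the robot, and variables do not carry over. Pictures are saved under pics/ and viewed, at most 10 in all, crops included, and the job is handed in when it is done.

Besides the shell and the picture viewer there is one more tool, called after "Call:" by a JSON object that holds its "fn" and its "kwargs". move_arm: Moves the arm, as the interface text tells. Scaled input: -1 to 1 covers 80 cm each way for a shift and 120 degrees each way for a turn. Its arguments: {"type":"object","properties":{"deltas":{"type":"array","items":{"type":"array","items":{"type":"array","items":{"type":"number","minimum":-1,"maximum":1}}}},"squeeze":{"type":"number"}},"required":["deltas"]}

```bash
mkdir -p pics; python3 - <<'E'
from rig import manip
import cv2,numpy as np
s=manip.get_state();print(s['clock'],s['position'],s['ee_rot'],s['width'])
for n in("top","scene","wrist"):
    cv2.imwrite(f"pics/{n}0.png",cv2.cvtColor(manip.get_image(n),cv2.COLOR_RGB2BGR))
    p=manip.camera_params(n);print(n,{k:np.round(v,4).tolist() for k,v in p.items()})
E
```

```text
0.0 [0.20968306 0.53483138 0.23842944] [-2.97621440e-04  1.85805707e-01  9.82586058e-01 -8.87942596e-04] 0.08575200686929878
top {'fx': 490.1847, 'fy': 490.1847, 'cx': 254.6251, 'cy': 192.1837, 'R': [[0.0264, -0.9995, -0.0156], [-0.9906, -0.0241, -0.135], [0.1345, 0.0191, -0.9907]], 't': [0.0447, 0.5876, 0.9303]}
scene {'fx': 365.3704, 'fy': 365.3704, 'cx': 252.7676, 'cy': 191.8039, 'R': [[-0.8183, 0.5743, -0.0214], [0.3445, 0.4604, -0.8181], [-0.46, -0.6769, -0.5747]], 't': [0.4399, -0.1534, 1.0388]}
wrist {'fx': 297.3186, 'fy': 297.3186, 'cx': 259.2109, 'cy': 193.6502, 'tool_from_camera': [[-0.0001, -0.9653, -0.2611, 0.0653], [1.0, 0.0001, -0.0008, 0.0007], [0.0008, -0.2611, 0.9653, -0.1348], [0.0, 0.0, 0.0, 1.0]]}
```

View pics/top0.png

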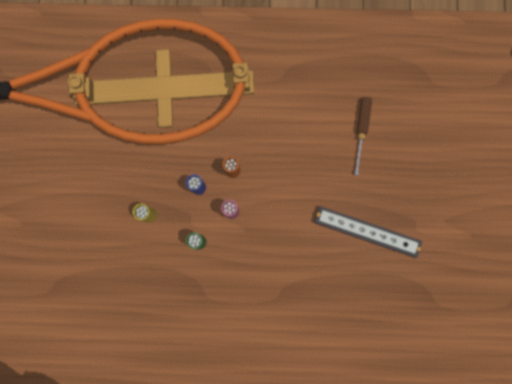

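View pics/scene0.png

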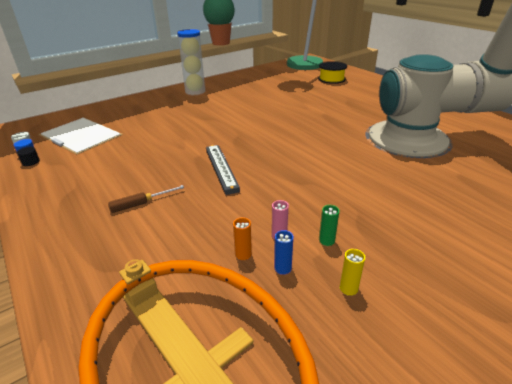

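The top view shows these candidates:
- **Tubes:** green (196,241), blue (195,184), yellow (143,212), pink (230,209) and orange (231,167). Green is the one I want.
- **Seats:** the strip runs from (318,216) to (418,248). The black disc near (406,244) looks like the empty seat, and the grey spots are barrels.

Next I'll measure both and check them in one crop.

```bash
cat > h.py <<'E'
import numpy as np
from rig import manip
def ray(n,u,v,z):
    p=manip.camera_params(n);R=np.array(p['R']);t=np.array(p['t'])
    c=-R.T@t;d=R.T@np.array([(u-p['cx'])/p['fx'],(v-p['cy'])/p['fy'],1])
    return c+d*(z-c[2])/d[2]
def proj(n,X):
    p=manip.camera_params(n);q=np.array(p['R'])@X+np.array(p['t'])
    return np.array([p['fx']*q[0]/q[2]+p['cx'],p['fy']*q[1]/q[2]+p['cy']])
E
python3 - <<'E'
from h import *
import cv2
top=cv2.imread('pics/top0.png');sc=cv2.imread('pics/scene0.png')
g=cv2.cvtColor(top,cv2.COLOR_BGR2GRAY)
# white strip mask -> rectangle
hsv=cv2.cvtColor(top,cv2.COLOR_BGR2HSV)
m=cv2.inRange(hsv,(0,0,120),(180,60,255));m[:,:300]=0;m[:200]=0;m[265:]=0
m=cv2.morphologyEx(m,cv2.MORPH_CLOSE,np.ones((9,9),np.uint8))
r=cv2.minAreaRect(cv2.findNonZero(m));print('rect',r)
b=[ray('top',*c,.019) for c in cv2.boxPoints(r)];print(np.round(b,4).tolist())
# dark disc
w=255-g[238:250,400:413].astype(float);w=np.clip(w-160,0,None);ys,xs=np.mgrid[238:250,400:413]
u=(w*xs).sum()/w.sum();v=(w*ys).sum()/w.sum();S=ray('top',u,v,.019);print('disc',u,v,S,proj('scene',S))
ctr=np.mean(b,0)
L=max((b[1]-b[0],b[2]-b[1]),key=np.linalg.norm);a=L/np.linalg.norm(L)
print('ctr',ctr,'len',np.linalg.norm(L),'axis',a)
for k in range(8):
    P=ctr+a*(k-3.5)*.022; print(k,P.round(4),proj('top',P).round(1),proj('scene',P).round(1))
# tubes: colour mask, mouth
for n,lo,hi in(('green',50,85),('blue',105,130),('yellow',22,32)):
    mm=cv2.inRange(hsv,(lo,90,30),(hi,255,255));mm[:140]=0;mm[260:]=0;mm[:,:120]=0;mm[:,260:]=0
    k=cv2.connectedComponentsWithStats(mm)[2];i=1+k[1:,4].argmax();print(n,k[i])
G=ray('top',196,241,.075);print(G,proj('scene',G))
c=lambda im,x,y,w,h,f:cv2.resize(im[y:y+h,x:x+w],None,fx=f,fy=f,interpolation=cv2.INTER_CUBIC)
o=np.zeros((600,800,3),np.uint8)
for im,xx,yy,(x,y) in((c(top,120,150,66*2,50*2,3),0,0,(0,0)),(c(top,310,195,132,80,3),0,0,(400,0)),(c(sc,200,140,50,60,5),0,0,(0,300)),(c(sc,265,190,110,60,4),0,0,(300,300))):
    o[y:y+im.shape[0],x:x+im.shape[1]]=im[:600-y,:800-x]
cv2.imwrite('pics/crop.png',o)
E
```

```text
rect ((368.26702880859375, 231.26296997070312), (102.45947265625, 11.89189338684082), 18.924644470214844)
[[0.5354, -0.0682, 0.019], [0.5583, -0.0758, 0.019], [0.4967, -0.2683, 0.019], [0.4744, -0.2603, 0.019]]
disc 406.0186567164179 243.0634328358209 [ 0.49448837 -0.2432827   0.019     ] [213.06308713 149.93834314]
ctr [ 0.51618947 -0.16813366  0.019     ] len 0.2020987527830335 axis [-0.30437457 -0.95255242  0.        ]
0 [ 0.5396 -0.0948  0.019 ] [331.2 218.5] [228.3 180.3]
1 [ 0.5329 -0.1157  0.019 ] [341.7 222.1] [226.  175.4]
2 [ 0.5262 -0.1367  0.019 ] [352.2 225.7] [223.8 170.8]
3 [ 0.5195 -0.1577  0.019 ] [362.7 229.3] [221.7 166.3]
4 [ 0.5128 -0.1786  0.019 ] [373.3 233. ] [219.6 162. ]
5 [ 0.5061 -0.1996  0.019 ] [383.9 236.6] [217.7 157.8]
6 [ 0.4994 -0.2205  0.019 ] [394.5 240.3] [215.8 153.9]
7 [ 0.4928 -0.2415  0.019 ] [405.1 243.9] [214. 150.]
green [199 239   5   9  16]
blue [192 181  13  12  58]
yellow [132 204  24  17 177]
[0.48593307 0.16702127 0.075     ] [328.47974592 208.19927842]
```

View pics/crop.png

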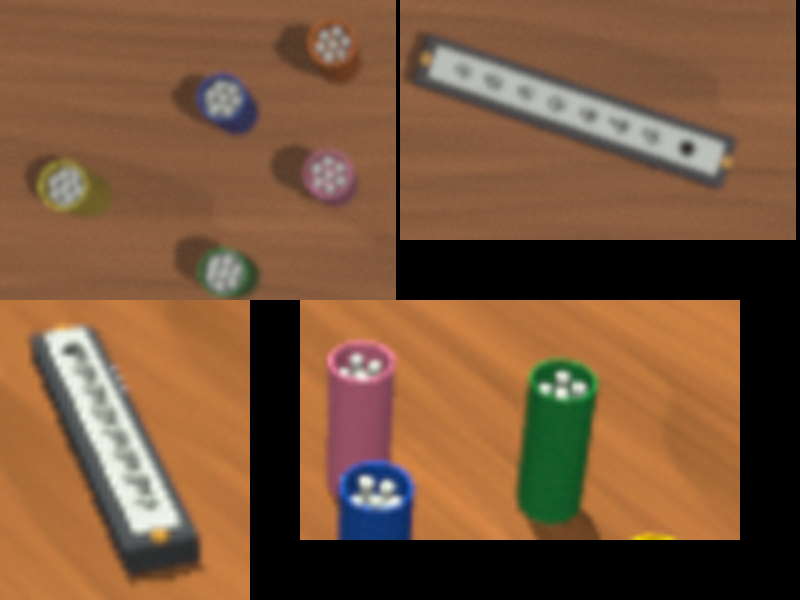

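The crop confirms the choice. The only solid black disc is at the right end of the strip, top px (405.7,244), which gives seat ≈ (0.493,-0.242). The other seven seats carry barrels. The green mouth is at top px ≈ (195.5,240.5), ≈ (0.487,0.167). I'll move high towards the seat first and close the fingers on the way.

Call:
{"fn": "move_arm", "kwargs": {"deltas": [[[-0.02,-0.023,0,0,1],[-0.05,-0.06,0,0,1],[-0.085,-0.1,0,0,1],[-0.12,-0.14,0,0,1],[-0.155,-0.18,0,0,1],[-0.19,-0.22,0,0,1],[-0.225,-0.26,0,0,1],[-0.26,-0.295,0,0,1],[-0.295,-0.335,0,0,1],[-0.33,-0.375,0,0,1],[-0.35,-0.395,0,0,1],[-0.35,-0.395,0,0,1]]]}}

```text
clock: 1.35
position: [0.3561, 0.1367, 0.2393]
ee_rot: [0.0, 0.188, 0.982, -0.0]
contact_force: [-0.6, 0.7, 0.7]
width: 0.0005
gripper_force: 0.0
```

Call:
{"fn": "move_arm", "kwargs": {"deltas": [[[-0.02,-0.023,0,0,1],[-0.05,-0.06,0.01,0,1],[-0.085,-0.1,0.02,0,1],[-0.12,-0.14,0.03,0,1],[-0.155,-0.18,0.04,0,1],[-0.19,-0.22,0.055,0,1],[-0.225,-0.26,0.07,0,1],[-0.26,-0.295,0.085,0,1],[-0.295,-0.335,0.1,0,1],[-0.325,-0.37,0.11,0,1],[-0.333,-0.377,0.11,0,1],[-0.333,-0.377,0.11,0,1]]]}}

```text
clock: 2.55
position: [0.4938, -0.2391, 0.1506]
ee_rot: [-0.0, 0.186, 0.982, 0.001]
contact_force: [-1.0, 0.7, -0.5]
width: -0.0001
gripper_force: 0.0
```

```bash
cat >> h.py <<'E'
from scipy.spatial.transform import Rotation
def pose(s):
    T=np.eye(4);q=np.asarray(s['ee_rot']);T[:3,:3]=Rotation.from_quat(q[[1,2,3,0]]).as_matrix();T[:3,3]=s['position'];return T
def wray(s,u,v,z):
    p=manip.camera_params('wrist');d=np.array([u-p['cx'],v-p['cy']]);r=np.hypot(*d);th=r/p['fx']
    C=pose(s)@np.array(p['tool_from_camera']);e=C[:3,:3]@np.array([*(np.sin(th)*d/max(r,1e-9)),np.cos(th)])
    return C[:3,3]+e*(z-C[2,3])/e[2]
def wproj(s,X):
    p=manip.camera_params('wrist');C=pose(s)@np.array(p['tool_from_camera']);q=C[:3,:3].T@(X-C[:3,3])
    th=np.arctan2(np.hypot(q[0],q[1]),q[2]);return np.array([p['cx'],p['cy']])+p['fx']*th*q[:2]/np.hypot(q[0],q[1])
E
python3 - <<'E'
from h import *
import cv2
s=manip.get_state();im=cv2.cvtColor(manip.get_image('wrist'),cv2.COLOR_RGB2BGR);cv2.imwrite('pics/w1.png',im)
print(s['clock'],s['position'],s['ee_rot'],s['qpos'])
print('pred',wproj(s,np.array([.493,-.242,.019])))
g=cv2.cvtColor(im,cv2.COLOR_BGR2GRAY)
n,l,st,c=cv2.connectedComponentsWithStats((g<55).astype(np.uint8))
for i in range(1,n):
    if 20<st[i,4]<1500: print(st[i],c[i],wray(s,*c[i],.019).round(4))
E
```

```text
2.55 [ 0.49377335 -0.23913998  0.15057192] [-4.70030911e-04  1.86289826e-01  9.82494527e-01  6.20373651e-04] [-5.78370394e-01  3.02144794e-01  1.69993166e+00  8.67835418e-04
  1.14085832e+00 -1.77475985e+00]
pred [255.39482639 187.05889862]
[225 157 208  14 778] [366.99614396 161.88431877] [ 0.5085 -0.1347  0.019 ]
[393 180  39  14 109] [414.33944954 189.18348624] [ 0.5536 -0.0923  0.019 ]
[252 182   9   9  63] [256.28571429 186.19047619] [ 0.4925 -0.2409  0.019 ]
[347 190  45   7 121] [368.01652893 193.36363636] [ 0.5386 -0.1426  0.019 ]
[295 194  51   6 130] [322.39230769 196.24615385] [ 0.5244 -0.1864  0.019 ]
[465 355  47  29 679] [495.91605302 373.81148748] [1.0051 0.0538 0.019 ]
[ 12 371   8   8  21] [ 15.14285714 373.61904762] [ 0.6683 -0.832   0.019 ]
```

View pics/w1.png

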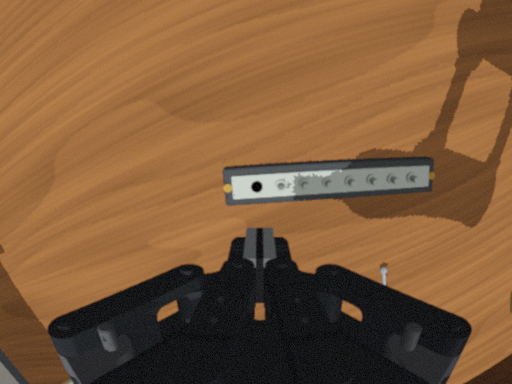

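The wrist view shows the black disc at (256,186), giving seat (0.4925,-0.2409). This agrees with the top view to about 1 mm. Now I'll descend and dwell.

Call:
{"fn": "move_arm", "kwargs": {"deltas": [[[0,-0.003,0.01,0,1],[0,-0.003,0.03,0,1],[0,-0.003,0.05,0,1],[0,-0.003,0.07,0,1],[0,-0.003,0.085,0,1],[0,-0.003,0.1,0,1],[0,-0.003,0.11,0,1],[0,-0.003,0.118,0,1],[0,-0.003,0.122,0,1],[0,-0.003,0.126,0,1],[0,-0.003,0.126,0,1],[0,-0.003,0.126,0,1]]]}}

```text
clock: 3.8
position: [0.4925, -0.2416, 0.0507]
ee_rot: [0.0, 0.186, 0.983, -0.0]
contact_force: [-0.6, -0.6, 0.1]
width: 0.0
gripper_force: 0.0
```

```bash
python3 - <<'E'
from h import *
import cv2
s=manip.get_state();im=cv2.cvtColor(manip.get_image('wrist'),cv2.COLOR_RGB2BGR)
print(s['clock'],s['position'],s['contact_force'])
g=cv2.cvtColor(im,cv2.COLOR_BGR2GRAY);print(wproj(s,np.array([.4925,-.241,.019])))
cv2.imwrite('pics/w2.png',im)
E
```

```text
3.8 [ 0.49247727 -0.2415677   0.05071263] [-0.58067822 -0.62488876  0.10150779]
[259.24535712 225.86583019]
```

View pics/w2.png

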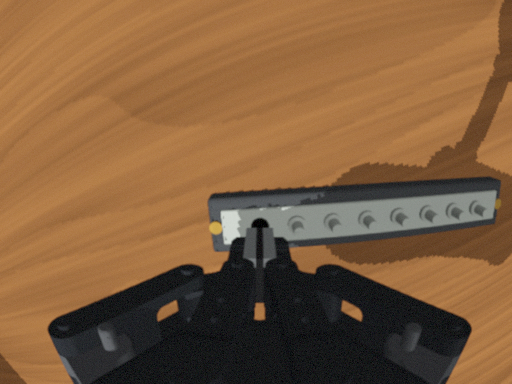

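The wrist view shows the closed fingertips directly over the disc (260,224), as predicted (259,226), and clear of the barrels. I'll hold here for more than 2 s.

Call:
{"fn": "move_arm", "kwargs": {"deltas": [[[0,0,0,0,1],[0,0,0,0,1],[0,0,0,0,1],[0,0,0,0,1],[0,0,0,0,1],[0,0,0,0,1],[0,0,0,0,1],[0,0,0,0,1],[0,0,0,0,1],[0,0,0,0,1],[0,0,0,0,1],[0,0,0,0,1]]]}}

```text
clock: 5.05
position: [0.4923, -0.2414, 0.0505]
ee_rot: [0.0, 0.186, 0.983, 0.0]
contact_force: [-0.2, 1.3, 1.2]
width: 0.0001
gripper_force: 0.0
```

Call:
{"fn": "move_arm", "kwargs": {"deltas": [[[0,0,0,0,1],[0,0,0,0,1],[0,0,0,0,1],[0,0,0,0,1],[0,0,0,0,1],[0,0,0,0,1],[0,0,0,0,1],[0,0,0,0,1],[0,0,0,0,1],[0,0,0,0,1],[0,0,0,0,1],[0,0,0,0,1]]]}}

```text
clock: 6.25
position: [0.4923, -0.2414, 0.0505]
ee_rot: [0.0, 0.186, 0.983, 0.0]
contact_force: [0.4, -0.1, 0.8]
width: -0.0001
gripper_force: 0.0
```

Call:
{"fn": "move_arm", "kwargs": {"deltas": [[[0,0,-0.01,0,1],[0,0,-0.03,0,1],[0,0,-0.06,0,1],[0,0,-0.1,0,1],[0,0,-0.14,0,1],[0,0,-0.18,0,1],[0,0,-0.2,0,1],[0,0,-0.21,0,1],[0,0,-0.21,0,1]]]}}

```text
clock: 7.15
position: [0.4926, -0.2416, 0.2198]
ee_rot: [0.001, 0.186, 0.983, -0.0]
contact_force: [0.5, -0.8, -0.1]
width: 0.0
gripper_force: 0.0
```

Call:
{"fn": "move_arm", "kwargs": {"deltas": [[[0.01,0.024,0,0,1],[0.03,0.073,0,0,1],[0.05,0.122,0,0,1],[0.07,0.171,0,0,1],[0.09,0.22,0,0,1],[0.11,0.268,0,0,1],[0.13,0.317,0,0,1],[0.15,0.366,0,0,1],[0.17,0.415,0,0,1],[0.185,0.451,0,0,1],[0.194,0.473,0,0,1],[0.194,0.473,0,0,1]]]}}

```text
clock: 8.35
position: [0.4848, 0.1697, 0.217]
ee_rot: [-0.001, 0.184, 0.983, -0.0]
contact_force: [0.0, -0.9, 0.7]
width: 0.0
gripper_force: 0.0
```

```bash
python3 - <<'E'
from h import *
import cv2
s=manip.get_state();im=cv2.cvtColor(manip.get_image('wrist'),cv2.COLOR_RGB2BGR);cv2.imwrite('pics/w3.png',im)
print(s['clock'],s['position'],s['ee_rot'],'pred',wproj(s,np.array([.486,.168,.075])))
print('scene',ray('scene',330.8,210,.075),'top',ray('top',195.5,240.5,.075))
hsv=cv2.cvtColor(im,cv2.COLOR_BGR2HSV);m=cv2.inRange(hsv,(50,90,30),(85,255,255))
n,l,st,c=cv2.connectedComponentsWithStats(m)
for i in range(1,n):
    if st[i,4]>60: print(st[i],c[i])
o=cv2.resize(im[110:290,140:380],None,fx=3,fy=3,interpolation=cv2.INTER_CUBIC);cv2.imwrite('pics/w3c.png',o)
E
```

```text
8.35 [0.48483351 0.16968531 0.216964  ] [-1.49951292e-03  1.84103150e-01  9.82905782e-01 -7.68942673e-05] pred [257.66870295 186.11274475]
scene [0.4863636  0.17327482 0.075     ] top [0.48684713 0.16800607 0.075     ]
[248 160  31  40 479] [262.23799582 177.66805846]
```

View pics/w3c.png

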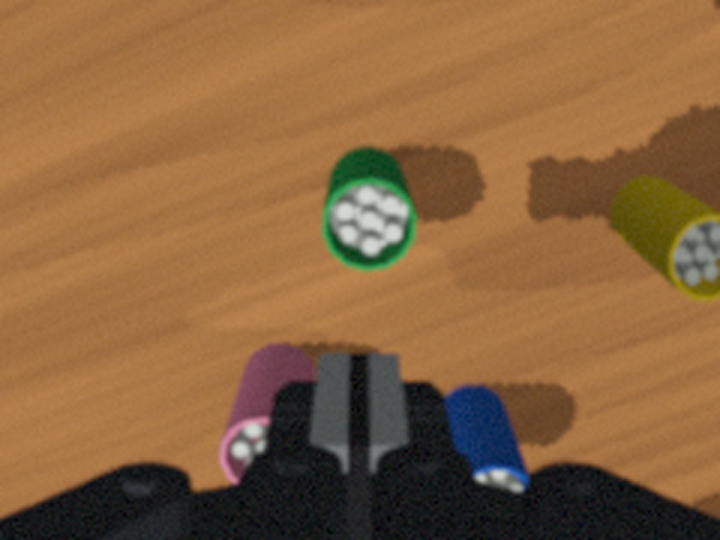

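The crop shows the green rim centred at full-image px (263,184.7), giving (0.4865,0.173). The scene view agrees, (0.486,0.173), and blue, pink and yellow are well clear. I'll aim at (0.4865,0.172) and descend to TCP z ≈ 0.106.

Call:
{"fn": "move_arm", "kwargs": {"deltas": [[[-0.001,0.004,0.01,0,1],[-0.001,0.004,0.03,0,1],[-0.001,0.004,0.05,0,1],[-0.001,0.004,0.07,0,1],[-0.001,0.004,0.09,0,1],[-0.001,0.004,0.105,0,1],[-0.001,0.004,0.118,0,1],[-0.001,0.004,0.127,0,1],[-0.001,0.004,0.133,0,1],[-0.001,0.004,0.138,0,1],[-0.001,0.004,0.138,0,1],[-0.001,0.004,0.138,0,1]]]}}

```text
clock: 9.6
position: [0.4881, 0.1704, 0.1084]
ee_rot: [0.0, 0.186, 0.983, 0.0]
contact_force: [0.8, 0.0, -0.1]
width: 0.0002
gripper_force: 0.0
```

```bash
python3 - <<'E'
from h import *
import cv2
s=manip.get_state();im=cv2.cvtColor(manip.get_image('wrist'),cv2.COLOR_RGB2BGR)
print(s['clock'],s['position'],'pred',wproj(s,np.array([.4865,.1725,.075])))
o=cv2.resize(im[110:290,140:380],None,fx=3,fy=3,interpolation=cv2.INTER_CUBIC);cv2.imwrite('pics/w4c.png',o)
E
```

```text
9.6 [0.48813729 0.17038027 0.10842996] pred [260.6108313 221.5704154]
```

View pics/w4c.png

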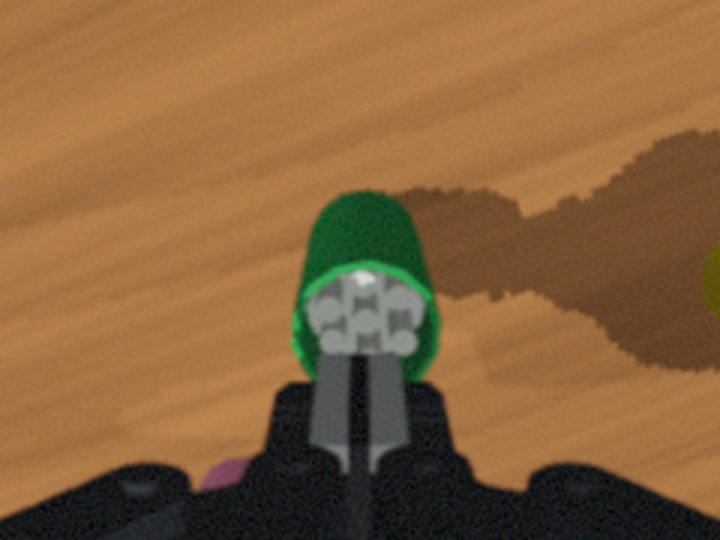

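The green rim is centred at about px (262,222), and the prediction was (260.6,221.6). The tips are about 25 mm above the mouth and within about 3 mm of its centre. I'll hold here.

Call:
{"fn": "move_arm", "kwargs": {"deltas": [[[0.001,0.002,0.003,0,1],[0.001,0.002,0.003,0,1],[0.001,0.002,0.003,0,1],[0.001,0.002,0.003,0,1],[0.001,0.002,0.003,0,1],[0.001,0.002,0.003,0,1],[0.001,0.002,0.003,0,1],[0.001,0.002,0.003,0,1],[0.001,0.002,0.003,0,1],[0.001,0.002,0.003,0,1],[0.001,0.002,0.003,0,1],[0.001,0.002,0.003,0,1]]]}}

```text
clock: 10.85
position: [0.4877, 0.172, 0.1057]
ee_rot: [0.0, 0.186, 0.983, 0.0]
contact_force: [0.3, 0.5, 0.9]
width: 0.0
gripper_force: 0.0
```

Call:
{"fn": "move_arm", "kwargs": {"deltas": [[[0,0,0,0,1],[0,0,0,0,1],[0,0,0,0,1],[0,0,0,0,1],[0,0,0,0,1],[0,0,0,0,1],[0,0,0,0,1],[0,0,0,0,1],[0,0,0,0,1],[0,0,0,0,1],[0,0,0,0,1],[0,0,0,0,1]]]}}

```text
clock: 12.05
position: [0.4877, 0.172, 0.1057]
ee_rot: [0.0, 0.186, 0.983, 0.0]
contact_force: [-0.2, -0.2, -0.0]
width: 0.0001
gripper_force: 0.0
```

```bash
python3 -c "
from rig import manip
s=manip.get_state();print(s['clock'],s['position']);print(manip.sign_off())"
```

```text
12.05 [0.48769528 0.17204628 0.10571681]
the job is handed in; nothing more can be done
None
```

I pointed at the empty seat and then at the green tube's mouth, holding more than 2 s at each with no sign of contact, and handed the job in at 12 s still pointing at the green tube; no verdict was shown.

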